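# Find the guide way with the right drag using a feeler blade

## Task

Take the feeler blade by its handle out of its stand and, sliding it straight down with a light hand, find by feel which of the guide block's three ways fits it: one way is slack and hardly drags, one binds, and one grips the blade with a firm, even drag. Leave the blade standing in that last one, pushed fully home so that its collar sits on the block, and let go. Never force it where it binds (do not push the sprung handle down to its limit), and leave the other things on the bench where they are.

Things in the scene. Friction and masses are not known exactly. Their poses are not given: they have to be found in the camera images.
- feeler: feeler gauge, loose, about 80 g, at first upright in its stand. Origin at the middle of the blade's tip, z up to the handle, x along the blade's width, y through its thickness. Steel blade 16 mm wide, 6 mm thick, 42 mm long, the last 10 mm tapering to 2 mm; above it a collar, a bare shank with a coil spring, then the handle. A half turn about z makes no difference
- grip (a point): middle of the black square handle (16 x 16 mm, 40 mm tall; this point 21 mm above its lower end, 81 mm above the blade's tip when the spring is at rest); axes as the feeler. Grip it here
- blade_tip (a point): middle of the blade's tip
- collar (a point): middle of the underside of the feeler's dark steel collar (32 x 16 x 5 mm), 42 mm above the blade's tip; axes as the feeler
- feeler_handle (a joint): how far the sprung handle is pushed down the shank towards the collar, m: 0 at rest, 0.012 at the end stop; beyond 0.0095 counts as forcing. The spring yields from 1 N and gives 1 N per mm, so 0.004 is a push of about 5 N and 0.0095 about 10.5 N. Ease the push off before letting go, or it springs back up
- feeler_stand: fixed aluminium stand, 48 mm high with a 60 x 50 mm foot; the blade hangs loosely in a pocket 20 x 10 mm in its top and the collar rests on its top. Origin under its middle, z up, x along the pocket's length
- guide_block: fixed dark steel block, 56 (x) by 124 (y) mm, 57 mm high. Origin under its middle, z up. Three ways in a row along y, 38 mm apart, look alike; only the stiffness of their sprung jaws differs, and which is which changes every time. The blade goes in from above, its width along x, and is home when the collar sits on the block's top (tip 42 mm below the top)
- way1 (a point): middle of the mouth of the way on the block's +y side, level with the block's top; axes as the block. A mouth is 20 (x) by 24 (y) mm; in it two brass jaws, 2 mm below the top, face each other along y, 3 mm apart at rest, upper edges rounded to 3 mm. The blade spreads them to 6 mm; they float, so 1 to 2 mm off-centre does no harm
- way2 (a point): middle of the mouth of the middle way, likewise. Resistance to a slow downward push with the tip 16 to 40 mm below the top: slack way under 1.5 N, right way 2 to 6 N, binding way over 9 N. While the taper enters (tip 3 to 16 mm deep) it is up to twice as much; over 8.5 N before the collar meets the block is felt only in the binding way
- way3 (a point): middle of the mouth of the way on the block's -y side, likewise
- parts_tray: bystander: round blue parts tray, 93 mm across, 15 mm high; origin under its middle
- loupe: bystander: black eye loupe, 32 mm across, 28 mm high
- hinged_case: bystander: small clear case, 61 x 47 x 18 mm
- oil_stand: bystander: black oil pot stand, 37 x 78 x 20 mm
- loupe_case: bystander: oval black case, 44 x 54 x 20 mm
- tweezers: bystander: fine tweezers lying flat, 118 mm long
- glass_jar: bystander: open glass jar, 83 mm across, 45 mm high
- dust_brush: bystander: thin brush with a wooden handle, 105 mm long
- the_hand_press: bystander: tall dark hand press screwed to the bench on the robot's right of the work, 176 x 105 mm, 216 mm high with its lever: pass above 0.3 m or go round it. Origin under its middle
Things that resemble listed ones, but are neither listed nor needed, are in the scene too. Several things have the shape of the feeler_stand; the one meant has the colours described above.

How it is judged:
By the outcome, as a careful person would: the job done as asked, in the order asked, and still so for the second after the job is handed in, with the robot touching nothing.
It also fails if it takes over 72 s, if anything falls off the work surface, if the arm or the gripper's body presses on something with over 40 N, if the wrist force passes 120 N, or if a joint passes its speed limit or range.

## Robot

A 7-joint arm with a two-finger parallel gripper is mounted at the origin on a cart in front of the work surface, level with it; the furniture and walls round the work are solid. World frame = base frame: x ahead of the robot, y to its left, z up, the work surface at z = 0. Lengths are in mm, angles in rad, forces in N, time in s.
With the tool pointing down it reaches from about 400 to 875 mm from the base axis. Payload 4.4 kg.
Tool frame: the origin (TCP) lies where the fingers leave the gripper's body, on its centre line; the fingertips stand 73 mm ahead of it and the grasp point (between the pads) lies 54 mm ahead of it; z points along the fingers, y is the line along which they close (so a half turn about z gives the same grasp; the last joint's range is limited). The gripper opens to 85 mm and grips with 20 to 120 N. Pads are 22 mm wide; open, the fingers measure 114 mm over their backs; the gripper's body (76 mm by 85 mm) begins 54 mm behind the grasp point. The pads swing forward as they close: fully open they stand 13 mm farther back than shut.
Start: joints at [-1.387, 0.628, 0.038, 1.517, -0.027, 0.996, -0.02], TCP at [160.664, 629.844, 303.913] pointing down, gripper open.
Joint ranges: [-3.06, 3.06], [-0.37, 2.12], [-1.25, 1.32], [0.18, 2.47], [-1.1, 4.24], [0.23, 1.98], [-2.94, 2.94]. Speed limits (rad/s): [2.57, 2.57, 3.14, 3.14, 3.14, 3.14, 3.14].

## Interface

Orientations are given as [roll, pitch, yaw] about the fixed x, y, z axes, in that order (R = Rz(yaw) Ry(pitch) Rx(roll)).
In Python, from cell import ctrl gives the robot as it stands.
- The arm moves only by the tool send_rows, never from a script. Its argument "rows" is a list that holds one entry, the list of rows, each a list of 6 numbers: the shift along the tool's x, y, z in cm, then the turn, a rotation vector about the tool's x, y, z in rad. In form: [[[tx, ty, tz, wx, wy, wz], ...]]. A call has 1 to 10 rows; each row is the pose to reach, as a shift and turn from the pose commanded when the call began, along the tool's axes at that moment; what a row does not reach only later rows make up. A row lasts 1/10 s, in which the tool goes at most 50 mm and 8.59 degrees, less where a joint would pass 70% of its speed; a pose out of reach is approached as far as the arm can. A call with a gripper value outside its range is refused whole. "grip" is the closure in counts, from 0 (fully open) to 255 (shut), set as the call begins (left out, the last holds). The fingers move at their own pace and stop on an object; the grip force is fixed at half the most. Time passes only in rows, so rows that repeat a pose let the fingers close. It gives the time, the measured TCP pose, the force, the opening and the grip force at its end, in the units of the state.
- ctrl.read_state(): the state, without advancing time (a new reading comes with each control period).
- ctrl.get_image(name): name is "side" or "top" or "wrist"; returns a dict with "pixels" (420x560x3 uint8, red, green, blue), "fx", "fy", "cx", "cy" (pixels), "extrinsics" (4x4, takes a point from camera to world coordinates); the wrist camera has in their place "mount" (4x4, takes a point from camera to tool coordinates, whose origin is the TCP and whose axes are the flange's). Camera axes: x right, y up, looking along -z (the intrinsics and any distortion apply to the point x, -y, -z); pixel columns grow to the right and rows downward; lengths in mm; the calibration is good to about 2 mm. A picture is of the moment at which its call begins: read the wrist's pose just before it. There is no depth.
- ctrl.finish_job(): hands the job in; it is judged then, once.
The state is a dict: "clock": time; "qpos": joint angles; "qd": joint speeds; "tau": joint torques, N m; "eef_pos": TCP position; "tool_rot": TCP orientation; "force": force on the tool from outside, world axes, zero at the start; "torque": the same for the moment, N m; "width": finger opening in mm; "gripper_force": force on a finger pad.
Only numpy, scipy, OpenCV 4.12 (cv2) and the standard library are available. Lean on these libraries where they do the work, as an engineer would, in place of code of your own. Each camera call takes 0.05 s, during which the arm holds its last target. There are 200 camera calls.

## Working session

There is one attempt and no reset: what is moved stays moved. The work goes in short steps, Python scripts to look and compute and a tool call to move; the robot and the scene stay as the last step left them, time stands still between calls to the robot, and variables do not carry over. Pictures are saved under pics/ and viewed, at most 10 in all, crops included, and the job is handed in when it is done.

Besides the shell and the picture viewer there is one more tool, called after "Emit:" in YAML: its name, and indented under it one key for each argument. send_rows: Moves the arm, as the interface text tells. Its arguments: {"type":"object","properties":{"rows":{"type":"array","items":{"type":"array","items":{"type":"array","items":{"type":"number"}}}},"grip":{"type":"number"}},"required":["rows"]}

```bash
mkdir -p pics
cat > h.py <<'E'
import numpy as np, cv2
from cell import ctrl
from scipy.spatial.transform import Rotation as R
def shot(n,f):
    s=ctrl.read_state(); d=ctrl.get_image(n); d=dict(d)
    cv2.imwrite('pics/'+f+'.png',cv2.cvtColor(d['pixels'],cv2.COLOR_RGB2BGR))
    if n=='wrist':
        T=np.eye(4);T[:3,:3]=R.from_euler('xyz',s['tool_rot']).as_matrix();T[:3,3]=s['eef_pos']
        d['extrinsics']=T@np.array(d['mount'])
    np.save('pics/'+f+'.npy',{k:v for k,v in d.items()},allow_pickle=True)
    return d
def load(f): return np.load('pics/'+f+'.npy',allow_pickle=True).item()
def ray(d,u,v):
    E=np.array(d['extrinsics']);c=np.array([(u-d['cx'])/d['fx'],-(v-d['cy'])/d['fy'],-1.])
    return E[:3,3],E[:3,:3]@c
def onz(d,u,v,z):
    o,r=ray(d,u,v);return o+r*(z-o[2])/r[2]
def proj(d,p):
    E=np.array(d['extrinsics']);c=E[:3,:3].T@(np.array(p,float)-E[:3,3])
    return np.array([d['cx']+d['fx']*c[0]/-c[2],d['cy']+d['fy']*c[1]/c[2]])
E
python3 - <<'E'
from h import *
for n in ['top','side','wrist']:
    d=shot(n,n+'0'); print(n,[k for k in d],d['fx'],np.round(d['extrinsics'],2).tolist())
print(ctrl.read_state())
a=[cv2.imread(f'pics/{n}0.png') for n in('top','side')]
E
```

```text
top ['pixels', 'fx', 'fy', 'cx', 'cy', 'extrinsics'] 445.67989588364543 [[0.0, 0.99, -0.13, 446.04], [-1.0, 0.01, 0.01, 245.54], [0.01, 0.13, 0.99, 983.83], [0.0, 0.0, 0.0, 1.0]]
side ['pixels', 'fx', 'fy', 'cx', 'cy', 'extrinsics'] 428.2976835523798 [[0.9, 0.18, -0.4, 211.48], [-0.44, 0.36, -0.83, -504.11], [-0.0, 0.92, 0.4, 424.34], [0.0, 0.0, 0.0, 1.0]]
wrist ['pixels', 'fx', 'fy', 'cx', 'cy', 'mount', 'extrinsics'] 355.25334978459324 [[0.25, -0.92, -0.31, 80.83], [0.97, 0.23, 0.08, 650.79], [-0.0, -0.32, 0.95, 372.92], [0.0, 0.0, 0.0, 1.0]]
{'clock': 0.15, 'qpos': array([-1.38676702,  0.62911713,  0.03846719,  1.51815499, -0.02699788,
        0.99630142, -0.02003156]), 'qd': array([ 0.00044717, -0.00041024, -0.00118983, -0.00426097, -0.00076849,
        0.001476  ,  0.00179842]), 'tau': array([ 7.35525537e-04, -5.63797724e+01,  1.22828532e+00, -1.93653953e+01,
        1.14364128e-02,  7.39461364e-03,  8.34796765e-06]), 'eef_pos': array([160.59041355, 629.46065214, 303.20598525]), 'tool_rot': array([-3.14013027e+00,  1.94097786e-05,  2.89171737e+00]), 'force': array([ 0.49433747, -0.100281  , -0.35570225]), 'torque': array([-0.01949947,  0.02431606,  0.00052461]), 'gripper_force': 0.0, 'width': 85.4236640683063}
```

View pics/top0.png

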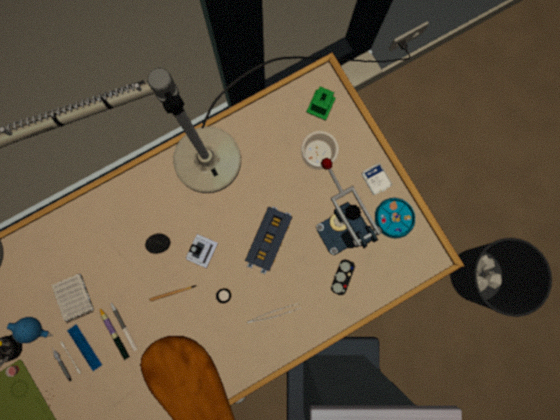

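View pics/side0.png

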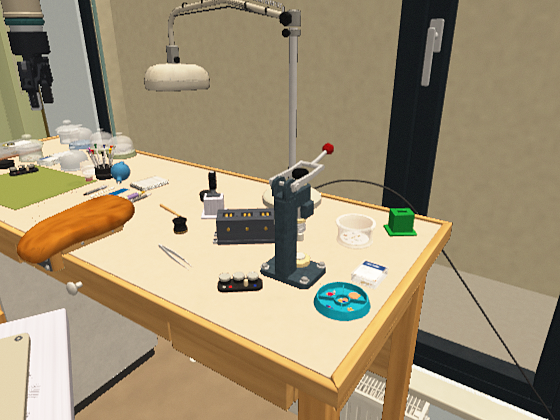

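The top view shows the white/aluminium stand with the black-handled feeler at (201,250). The guide block is at (268,238) with its ways near (276,220), (269,238) and (262,254). The press is at (345,220).
- Could be taken for the stand: the green one at (321,103), which is the wrong colour.
- Could be taken for the handle: the black oval case at (157,243) and the loupe at (223,295).
- My choice is (201,250). I'll check it in a close crop.

Run:
```python
from h import *
t=load('top0');s=load('side0')
bgr=lambda d:cv2.cvtColor(d['pixels'],cv2.COLOR_RGB2BGR)
a=cv2.resize(bgr(t)[195:285,175:305],(780,540),interpolation=cv2.INTER_CUBIC)
b=cv2.resize(bgr(s)[160:260,185:315],(780,600),interpolation=cv2.INTER_CUBIC)
cv2.imwrite('pics/ca.png',a);cv2.imwrite('pics/cb.png',b)
for n,p,z in [('stand',(201,250),50),('block',(268,238),57),('lampbase',(205,160),0),('press',(345,220),100),('brush',(173,293),0),('orange',(180,360),0)]:
    print(n,onz(t,*p,z).round(1))
```

```text
stand [476.9 391.7  50. ]
block [502.1 252.4  57. ]
lampbase [680.5 395.9   0. ]
press [536.1  98.6 100. ]
brush [385.7 457.6   0. ]
orange [245.8 438.    0. ]
```

View pics/ca.png

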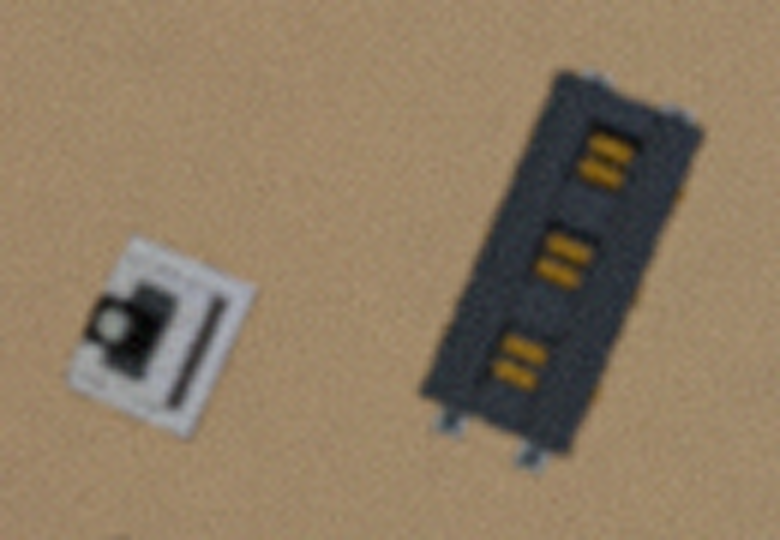

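View pics/cb.png

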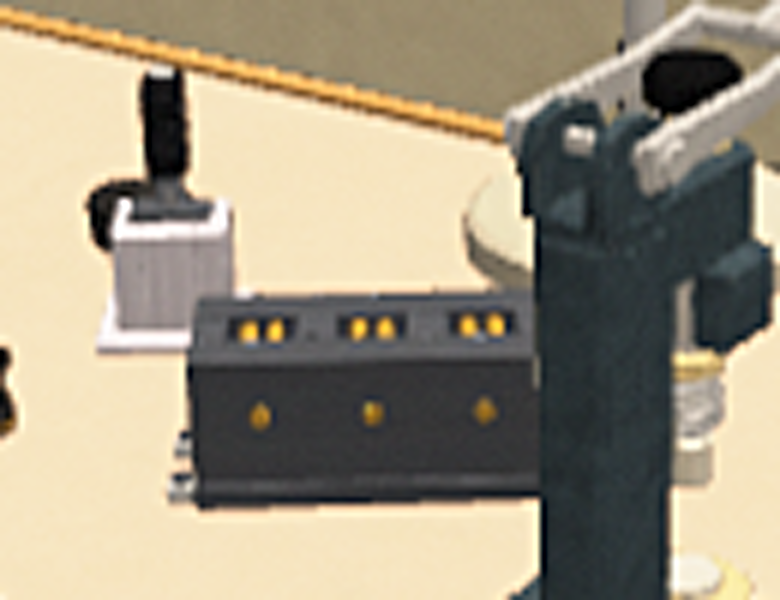

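The crops confirm it: a pale metal stand with the dark collar at crop (142,331) and the black handle leaning away from the lens at (113,324). The block's three brass jaw pairs are at (608,160), (565,260) and (520,362). The collar's long side runs along the block's row, so the feeler has to turn about 90°.

```bash
cat >> h.py <<'E'
def ways(d,lo=(8,90,70),hi=(35,255,255),box=None,minA=4):
    g=cv2.cvtColor(d['pixels'],cv2.COLOR_RGB2HSV);m=cv2.inRange(g,lo,hi)
    if box: k=np.zeros_like(m);k[box[1]:box[3],box[0]:box[2]]=1;m=m*k
    n,l,st,c=cv2.connectedComponentsWithStats(m)
    return [(st[i,4],c[i]) for i in range(1,n) if st[i,4]>=minA]
E
python3 - <<'E'
from h import *
t=load('top0');s=load('side0')
C=lambda x,y:(175+x/6,195+y/6)
print('handle top',onz(t,*C(113,324),106).round(1),'collar',onz(t,*C(142,331),53).round(1))
print('foot corners',[onz(t,*C(*p),2).round(1)[:2].tolist() for p in [(135,238),(257,290),(187,437),(68,380)]])
for n,p in [('w3',(608,160)),('w2',(565,260)),('w1',(520,362))]:print(n,onz(t,*C(*p),55).round(1))
print('corners',[onz(t,*C(*p),57).round(1)[:2].tolist() for p in [(560,70),(703,133),(570,455),(423,393)]])
a,b=onz(t,*C(160,290),53),onz(t,*C(125,375),53);print('collar yaw',np.degrees(np.arctan2(*(a-b)[[1,0]])))
a,b=onz(t,*C(520,362),55),onz(t,*C(608,160),55);print('block y yaw',np.degrees(np.arctan2(*(a-b)[[1,0]])))
# side check
S=lambda x,y:(185+x/6,160+y/6)
print('side w',[onz(s,*S(*p),55).round(1)[:2].tolist() for p in [(259,329),(372,328),(482,325)]],'side handle top',onz(s,*S(163,73),106).round(1))
for z in (150,216): print('press',z,[onz(t,*p,z).round(0)[:2].tolist() for p in [(335,190),(317,215),(330,255),(327,163),(380,245)]])
E
```

```text
handle top [477. 397. 106.] collar [476.5 396.1  53. ]
foot corners [[512.1, 407.8], [493.3, 362.8], [439.9, 387.0], [460.3, 430.7]]
w3 [536.5 235.2  55. ]
w2 [501.6 250.   55. ]
w1 [466.3 265.3  55. ]
corners [[567.8, 252.1], [545.9, 202.1], [434.6, 247.8], [455.5, 298.5]]
collar yaw -21.063134105902623
block y yaw 156.78485135879424
side w [[471.1, 265.6], [506.4, 249.0], [541.4, 234.4]] side handle top [482.6 396.7 106. ]
press 150 [[588.0, 125.0], [540.0, 160.0], [465.0, 136.0], [641.0, 140.0], [484.0, 42.0]]
press 216 [[577.0, 135.0], [533.0, 166.0], [464.0, 145.0], [625.0, 148.0], [481.0, 58.0]]
```

```bash
cat >> h.py <<'E'
def tri(d1,p1,d2,p2):
    o1,r1=ray(d1,*p1);o2,r2=ray(d2,*p2)
    k=np.linalg.lstsq(np.c_[r1,-r2],o2-o1,rcond=None)[0];a=o1+r1*k[0];b=o2+r2*k[1];return (a+b)/2,np.linalg.norm(a-b)
def delta(p,yaw):
    "tool-axis shift (cm) and turn to put TCP at p (mm) pointing down, yaw deg"
    s=ctrl.read_state();M=R.from_euler('xyz',s['tool_rot']);T=R.from_euler('xyz',[np.pi,0,np.radians(yaw)])
    return (M.inv().apply(np.array(p)-s['eef_pos'])/10).round(2),(M.inv()*T).as_rotvec().round(3)
E
python3 - <<'E'
from h import *
t=load('top0');s=load('side0')
print('orange',tri(t,(180,375),s,(78,228)),'poletop',tri(t,(160,80),s,(295,18)))
print(delta([477,397,290],157)); print(ctrl.read_state()['tool_rot'])
E
```

```text
orange (array([200.70081176, 437.69469876,   6.54124052]), np.float64(31.4296717429593)) poletop (array([686.82840002, 390.85991374, 427.78006975]), np.float64(4.26708431626561))
(array([-36.41, -14.7 ,   1.34]), array([-0.001,  0.   ,  0.152]))
[-3.14013027e+00  1.94097786e-05  2.89171737e+00]
```

Emit:
send_rows:
  rows:
    - [[-4,-1.6,0.1,0,0,0.02],[-8,-3.2,0.3,0,0,0.04],[-12,-4.8,0.5,0,0,0.06],[-16,-6.5,0.7,0,0,0.08],[-20,-8.1,0.9,0,0,0.1],[-25,-10.1,1,0,0,0.12],[-29,-11.7,1.1,0,0,0.14],[-33,-13.3,1.2,0,0,0.15],[-36.4,-14.7,1.3,0,0,0.152],[-36.4,-14.7,1.3,0,0,0.152]]

```text
clock: 1.15
eef_pos: [482.7, 391.4, 290.6]
tool_rot: [-3.139, 0.005, 2.73]
force: [-0.3, -0.5, 0.6]
width: 85.8
gripper_force: 0.0
```

Run:
```python
from h import *
d=shot('wrist','w1');s=ctrl.read_state();print(s['clock'],s['eef_pos'],s['tool_rot'],s['qpos'])
```

```text
1.2 [479.67545616 394.3544091  290.49760316] [-3.14026110e+00  1.43662270e-03  2.73361991e+00] [-0.78255304  0.60077535  0.07885569  1.61916003 -0.05346911  0.92437883
  0.47761161]
```

View pics/w1.png

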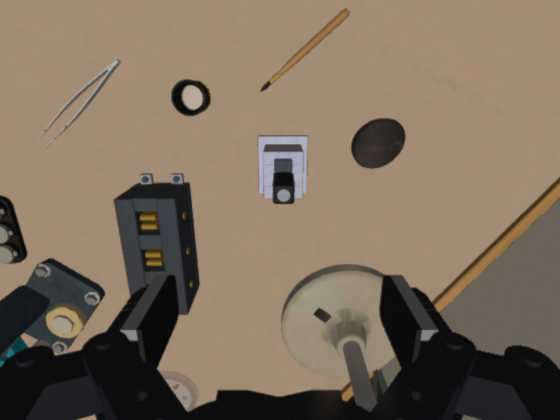

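The wrist view shows the stand at (283,168), the handle's top at (284,190), and ways 1 and 2 of the block at (149,221) and (153,258). The arm was still settling when I took it, so I'll measure from a fresh frame.

Run:
```python
from h import *
d=shot('wrist','w2');s=ctrl.read_state();print(s['clock'],s['eef_pos'],s['tool_rot'][2])
g=cv2.cvtColor(d['pixels'],cv2.COLOR_RGB2HSV)
def blob(m,x0,y0,x1,y1):
    k=np.zeros_like(m);k[y0:y1,x0:x1]=m[y0:y1,x0:x1];n,l,st,c=cv2.connectedComponentsWithStats(k);i=1+np.argmax(st[1:,4]);
    return (l==i).astype('uint8'),st[i],c[i]
hand,st,c=blob(cv2.inRange(g,(0,0,0),(179,255,55)),255,165,315,215);print('dark',st,c)
rim,st,c=blob(cv2.inRange(g,(0,0,70),(179,70,255)),275,178,295,206);print('shank end',st,c,onz(d,*c,106),onz(d,*c,108))
# collar edges & stand: bluish white mask
m,st,c=blob(cv2.inRange(g,(100,8,110),(179,80,255)),240,120,330,215);print('stand',st,c)
r=cv2.minAreaRect(np.argwhere(m)[:,::-1].astype('float32'));b=cv2.boxPoints(r);print([onz(d,*p,2).round(1)[:2].tolist() for p in b])
print('ways',[(a,c.round(1).tolist(),onz(d,*c,55).round(1).tolist()) for a,c in ways(d,box=(110,190,180,280))])
cv2.imwrite('pics/w2c.png',cv2.resize(cv2.cvtColor(d['pixels'],cv2.COLOR_RGB2BGR)[125:215,235:335],(800,600)[0:1]*1+(720,) if 0 else (660,594),interpolation=cv2.INTER_CUBIC))
```

```text
1.25 [477.55219304 396.53054162 290.49703647] 2.7373025812482434
dark [271 177  21  32 447] [281.04026846 190.30201342]
shank end [275 195  14  11 130] [281.05384615 200.33076923] [479.95796547 397.10113078 106.        ] [479.36115604 397.34512606 108.        ]
stand [ 257  141   49   62 1876] [280.53731343 168.26759062]
[[502.6, 360.3], [444.0, 387.0], [463.1, 431.2], [522.8, 407.0]]
ways [(np.int32(108), [146.1, 221.9], [465.0, 268.5, 55.0]), (np.int32(96), [147.0, 230.5], [472.8, 264.9, 55.0]), (np.int32(96), [151.0, 258.7], [499.6, 253.7, 55.0]), (np.int32(91), [152.3, 266.5], [507.4, 250.5, 55.0])]
```

View pics/w2c.png

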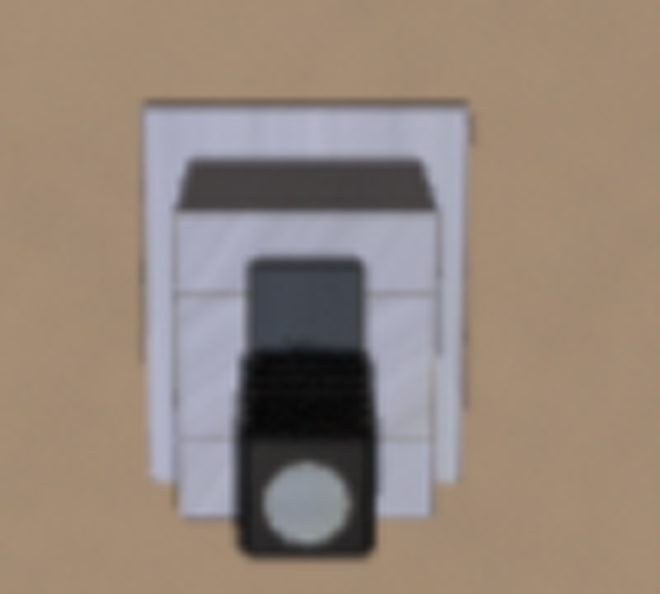

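Crop: the handle's top face is square to the image, centred near crop (307,497). So the yaw of about 157° is right, and the handle's axis is at (480,397). Descending to grasp.

Emit:
send_rows:
  rows:
    - [[-0.2,0.1,2.5,0,0,0],[-0.2,0.1,5,0,0,0],[-0.2,0.1,7.5,0,0,0],[-0.2,0.1,10,0,0,0],[-0.2,0.1,12,0,0,0],[-0.2,0.1,13.5,0,0,0],[-0.2,0.1,14.5,0,0,0],[-0.2,0.1,14.9,0,0,0],[-0.2,0.1,14.9,0,0,0],[-0.2,0.1,14.9,0,0,0]]

```text
clock: 2.25
eef_pos: [479.6, 398.0, 142.7]
tool_rot: [3.14, 0.001, 2.74]
force: [-0.2, -0.7, -0.3]
width: 85.6
gripper_force: 0.0
```

Run:
```python
from h import *
d=shot('wrist','w3');print(ctrl.read_state()['eef_pos'],delta([480,397,141],156.8))
```

```text
[479.70602387 397.93370476 142.83904493] (array([-0.06, -0.07,  0.18]), array([0.002, 0.001, 0.003]))
```

View pics/w3.png

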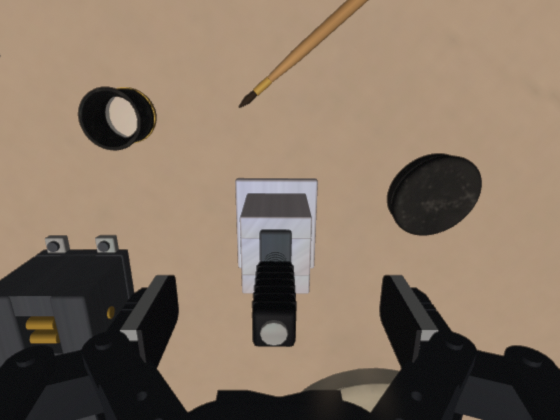

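Wrist view: the handle's top is at (273,333), between the fingers, whose midpoint is about column 279. It's roughly 2 mm towards tool -y, so I'll shift by that and close.

Emit:
send_rows:
  rows:
    - [[0,-0.2,0.15,0,0,0],[0,-0.2,0.15,0,0,0]]

```text
clock: 2.5
eef_pos: [478.5, 395.4, 140.8]
tool_rot: [3.141, 0.0, 2.739]
force: [-0.2, -0.5, 0.4]
width: 85.3
gripper_force: 0.0
```

Emit:
send_rows:
  rows:
    - [[0,0,0,0,0,0],[0,0,0,0,0,0],[0,0,0,0,0,0],[0,0,0,0,0,0],[0,0,0,0,0,0],[0,0,0,0,0,0],[0,0,0,0,0,0],[0,0,0,0,0,0]]
  grip: 255

```text
clock: 3.3
eef_pos: [478.5, 395.8, 140.5]
tool_rot: [3.141, 0.0, 2.74]
force: [1.0, -0.4, 0.9]
width: 15.4
gripper_force: 58.8
```

Emit:
send_rows:
  rows:
    - [[0,0,-1,0,0,0],[0,0,-2.5,0,0,0],[0,0,-4.5,0,0,0],[0,0,-6.5,0,0,0],[0,0,-8.5,0,0,0],[0,0,-10.5,0,0,0],[0,0,-12,0,0,0],[0,0,-13,0,0,0],[0,0,-13,0,0,0],[0,0,-13,0,0,0]]

```text
clock: 4.3
eef_pos: [478.3, 395.6, 270.4]
tool_rot: [-3.141, -0.0, 2.74]
force: [-0.2, -0.0, -1.1]
width: 15.4
gripper_force: 58.5
```

Run:
```python
from h import *
s=ctrl.read_state();print(s['clock'],s['eef_pos'],s['tool_rot'],s['force'],s['width'])
d=shot('wrist','w4');shot('side','s4')
print(delta([468.7,266,270],66.8))
a=cv2.imread('pics/w4.png')[200:420,180:380];b=cv2.imread('pics/s4.png')[60:280,120:320]
cv2.imwrite('pics/c4.png',cv2.resize(np.hstack([a,b]),(800,440)))
```

```text
4.3 [478.25815233 395.55612481 270.42645007] [-3.14144092e+00 -1.25312583e-04  2.73978318e+00] [-0.24455395 -0.00528726 -1.05689505] 15.401561577083974
(array([ -4.2 , -12.27,  -0.03]), array([-2.000e-03,  1.000e-03,  1.574e+00]))
```

View pics/c4.png

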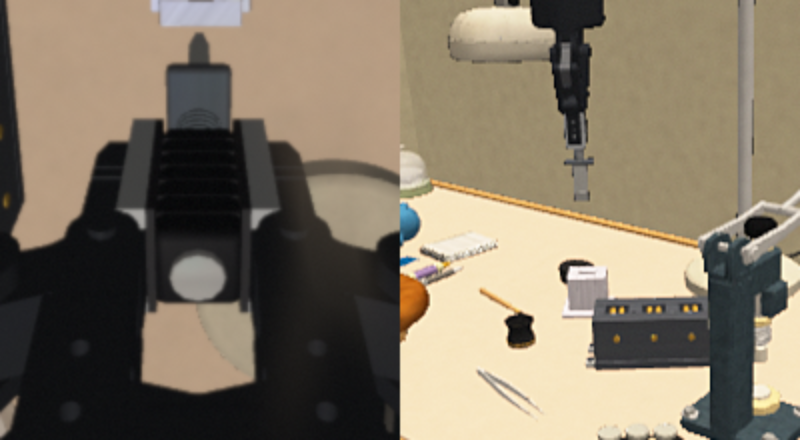

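The feeler is held upright: shank end near full-image (278,339), blade tip near (279,217). Next I'll get the tip's offset in the tool frame and move over way 1.

Run:
```python
from h import *
d=load('w4');s=ctrl.read_state();M=R.from_euler('xyz',s['tool_rot'])
for n,p,dz in [('end',(278.5,339),-35),('tip',(279.7,217.5),-134.5)]:
    q=onz(d,*p,s['eef_pos'][2]+dz);print(n,M.inv().apply(q-s['eef_pos']).round(2))
print(delta([468.7,266,215],66.8))
```

```text
end [-3.78  1.21 35.  ]
tip [  5.49   2.15 134.5 ]
(array([ -4.21, -12.26,   5.47]), array([-2.000e-03,  1.000e-03,  1.574e+00]))
```

Emit:
send_rows:
  rows:
    - [[-0.3,-1,0,0,0,0.13],[-0.7,-2.2,0,0,0,0.27],[-1.1,-3.5,0,0,0,0.4],[-1.6,-4.8,0,0,0,0.53],[-2.1,-6,0,0,0,0.66],[-2.6,-7.3,0,0,0,0.8],[-3,-8.6,0,0,0,0.93],[-3.4,-9.8,0,0,0,1.06],[-3.7,-11,0,0,0,1.2],[-4,-11.8,0,0,0,1.33]]

```text
clock: 5.4
eef_pos: [468.6, 270.3, 269.6]
tool_rot: [-3.14, 0.002, 1.403]
force: [-0.5, 0.3, -1.6]
width: 14.9
gripper_force: 58.7
```

Run:
```python
from h import *
print(ctrl.read_state()['eef_pos'],delta([468.7,266,215],66.8))
```

```text
[468.58564504 270.30462755 269.6397385 ] (array([-0.41,  0.09,  5.46]), array([-0.001,  0.002,  0.238]))
```

Emit:
send_rows:
  rows:
    - [[-0.3,0.05,1,0,0,0.12],[-0.3,0.1,2.5,0,0,0.238],[-0.2,0.1,4,0,0,0.238],[-0.2,0.1,5.5,0,0,0.238],[-0.2,0.1,6.6,0,0,0.238],[-0.2,0.1,6.6,0,0,0.238],[-0.2,0.1,6.6,0,0,0.238]]

```text
clock: 6.1
eef_pos: [469.9, 269.2, 204.3]
tool_rot: [-3.141, 0.0, 1.172]
force: [0.1, -0.2, 0.0]
width: 15.4
gripper_force: 58.7
```

Run:
```python
from h import *
s=ctrl.read_state();print(s['clock'],s['eef_pos'],s['tool_rot'],s['force'],delta([469.5,267.8,203],66.8))
d=shot('wrist','w5');t=shot('top','t5');shot('side','s5')
a=cv2.resize(cv2.imread('pics/w5.png')[100:320,180:380],(400,440),interpolation=cv2.INTER_CUBIC)
b=cv2.resize(cv2.imread('pics/s5.png')[140:250,180:280],(400,440),interpolation=cv2.INTER_CUBIC)
cv2.imwrite('pics/c5.png',np.hstack([a,b]))
```

```text
6.1 [469.89480682 269.20674862 204.3019822 ] [-3.14148211e+00  4.26968429e-04  1.17155692e+00] [ 0.10999376 -0.15404935  0.0333985 ] (array([-0.14,  0.02,  0.13]), array([-0.   ,  0.   ,  0.006]))
```

View pics/c5.png

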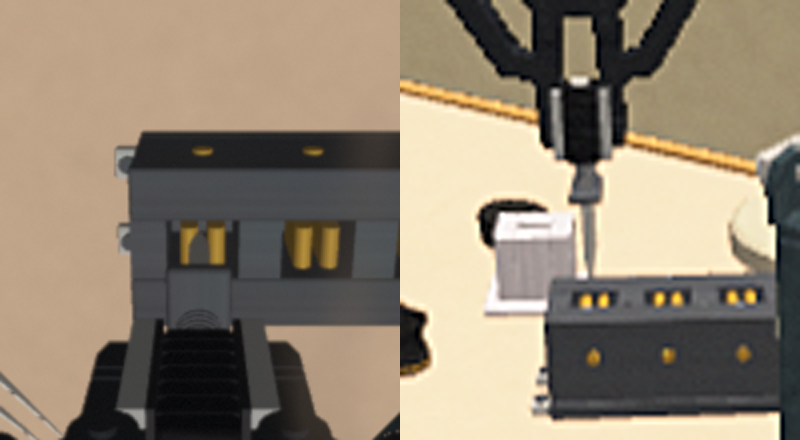

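Left, wrist crop: the blade tip's +x end is at (199,233). Way 1's mouth spans about (165–240, 220–278) with its jaws centred at 203. Right, side crop: the blade is hanging above the left way. I'll compare the two along the block's x.

Run:
```python
from h import *
d=load('w5');s=ctrl.read_state();M=R.from_euler('xyz',s['tool_rot'])
P=lambda x,y:(180+x/2,100+y/2)
for n,p,z in [('tip+x',(199,233),69.8),('m+x',(203,220),57),('m2+x',(318,220),57),('m2-x',(318,279),57),('m2L',(281,250),57),('m2R',(355,250),57),('blk+x',(230,168),57),('blk-x',(150,325),57),('jaws',(203,243),55),('m1L',(165,245),57),('m1R',(240,245),57)]:
    print(n,M.inv().apply(onz(d,*P(*p),z)-s['eef_pos']).round(1))
g=cv2.cvtColor(d['pixels'],cv2.COLOR_RGB2GRAY)
print('col way2',g[195:270,339].tolist());print('col blade',g[200:235,279].tolist());print('row',g[222,255:365].tolist())
```

```text
tip+x [ 7.000e+00 -1.000e-01  1.353e+02]
m+x [  6.7   1.2 148.1]
m2+x [  6.7  38.4 148.1]
m2-x [-14.2  39.5 148.1]
m2L [ -3.8  26.8 148.1]
m2R [ -3.8  51.1 148.1]
blk+x [ 24.1   9.7 148.1]
blk-x [-31.3 -16.8 148. ]
jaws [ -2.1   1.2 150.1]
m1L [ -2.  -11.3 148. ]
m1R [ -2.   13.3 148.1]
col way2 [75, 76, 76, 77, 75, 75, 75, 75, 77, 77, 77, 76, 74, 73, 67, 59, 56, 55, 55, 55, 55, 54, 55, 56, 55, 55, 56, 57, 58, 57, 57, 58, 58, 59, 56, 55, 56, 50, 42, 37, 37, 36, 38, 41, 55, 67, 73, 77, 76, 75, 76, 75, 75, 75, 76, 76, 76, 77, 75, 75, 76, 77, 78, 79, 77, 77, 77, 96, 148, 162, 163, 162, 162, 161, 162]
col blade [73, 73, 74, 75, 76, 74, 72, 72, 73, 69, 72, 75, 75, 80, 85, 79, 69, 68, 69, 69, 69, 69, 70, 70, 70, 71, 70, 71, 69, 70, 69, 61, 43, 36, 48]
row [76, 77, 77, 77, 77, 77, 78, 75, 52, 40, 35, 32, 33, 33, 38, 74, 100, 117, 127, 108, 80, 70, 69, 69, 70, 70, 69, 70, 71, 85, 107, 123, 135, 143, 136, 127, 114, 68, 39, 35, 36, 33, 33, 36, 54, 74, 79, 79, 79, 79, 79, 79, 79, 79, 79, 80, 80, 79, 80, 80, 80, 80, 80, 80, 79, 69, 45, 38, 50, 53, 55, 56, 76, 98, 113, 127, 141, 142, 133, 123, 95, 66, 55, 56, 57, 65, 87, 104, 118, 131, 140, 135, 127, 114, 70, 47, 46, 46, 46, 46, 48, 53, 75, 82, 82, 84, 83, 83, 84, 83]
```

Emit:
send_rows:
  rows:
    - [[-0.28,0.1,0,0,0,0],[-0.28,0.1,0.5,0,0,0],[-0.28,0.1,1.0,0,0,0],[-0.28,0.1,1.2,0,0,0],[-0.28,0.1,1.2,0,0,0]]

```text
clock: 6.75
eef_pos: [469.4, 266.3, 191.9]
tool_rot: [-3.141, 0.001, 1.172]
force: [0.3, -1.0, -0.8]
width: 15.0
gripper_force: 58.7
```

Emit:
send_rows:
  rows:
    - [[0,0,0.1,0,0,0],[0,0,0.2,0,0,0],[0,0,0.3,0,0,0],[0,0,0.4,0,0,0],[0,0,0.4,0,0,0]]

```text
clock: 7.25
eef_pos: [469.5, 266.4, 188.3]
tool_rot: [-3.141, 0.0, 1.172]
force: [-0.2, 0.1, -1.2]
width: 15.1
gripper_force: 58.7
```

Emit:
send_rows:
  rows:
    - [[0,0,0.1,0,0,0],[0,0,0.2,0,0,0],[0,0,0.3,0,0,0],[0,0,0.3,0,0,0]]

```text
clock: 7.65
eef_pos: [469.6, 266.3, 185.2]
tool_rot: [-3.141, 0.0, 1.172]
force: [0.4, -0.0, -0.2]
width: 15.7
gripper_force: 58.7
```

Tip about 6 mm deep, no block contact.

Emit:
send_rows:
  rows:
    - [[0,0,0.1,0,0,0],[0,0,0.2,0,0,0],[0,0,0.3,0,0,0],[0,0,0.3,0,0,0]]

```text
clock: 8.05
eef_pos: [469.6, 266.3, 182.3]
tool_rot: [-3.141, 0.0, 1.172]
force: [-0.2, 0.8, -0.2]
width: 15.4
gripper_force: 58.7
```

Emit:
send_rows:
  rows:
    - [[0,0,0.1,0,0,0],[0,0,0.2,0,0,0],[0,0,0.3,0,0,0]]

```text
clock: 8.35
eef_pos: [469.7, 266.4, 179.3]
tool_rot: [3.142, -0.0, 1.172]
force: [-0.8, -0.2, -0.2]
width: 15.2
gripper_force: 58.7
```

Run:
```python
from h import *
s=ctrl.read_state();print(s['eef_pos'],s['force'])
```

```text
[469.67292339 266.36402261 179.33414979] [-0.81307804 -0.24919583 -0.15588872]
```

Emit:
send_rows:
  rows:
    - [[0,0,0.1,0,0,0],[0,0,0.2,0,0,0],[0,0,0.3,0,0,0]]

```text
clock: 8.65
eef_pos: [469.6, 266.4, 176.3]
tool_rot: [-3.142, 0.0, 1.172]
force: [0.3, 0.1, -0.0]
width: 15.4
gripper_force: 58.7
```

Emit:
send_rows:
  rows:
    - [[0,0,0.15,0,0,0],[0,0,0.3,0,0,0],[0,0,0.45,0,0,0]]

```text
clock: 8.95
eef_pos: [469.6, 266.3, 171.7]
tool_rot: [-3.141, 0.0, 1.172]
force: [0.6, -0.1, -1.3]
width: 15.3
gripper_force: 58.7
```

Emit:
send_rows:
  rows:
    - [[0,0,0.15,0,0,0],[0,0,0.3,0,0,0],[0,0,0.45,0,0,0]]

```text
clock: 9.25
eef_pos: [469.6, 266.4, 167.3]
tool_rot: [-3.142, 0.0, 1.172]
force: [0.6, -0.8, -0.9]
width: 15.2
gripper_force: 58.7
```

Emit:
send_rows:
  rows:
    - [[0,0,0.15,0,0,0],[0,0,0.3,0,0,0],[0,0,0.45,0,0,0]]

```text
clock: 9.55
eef_pos: [469.7, 266.4, 162.8]
tool_rot: [3.142, -0.0, 1.172]
force: [-0.2, 0.3, -0.8]
width: 15.2
gripper_force: 58.7
```

Way 1 is slack (less than 1 N at 29 mm deep). Withdrawing and trying way 2.

Emit:
send_rows:
  rows:
    - [[0,0,-1,0,0,0],[0,0,-2.2,0,0,0],[0,0,-3.5,0,0,0],[0,0,-4.2,0,0,0],[0,0,-4.2,0,0,0],[0,1,-4.2,0,0,0],[0,2.5,-4.2,0,0,0],[0,3.5,-4.2,0,0,0],[0,3.8,-4.2,0,0,0],[0,3.8,-4.2,0,0,0]]

```text
clock: 10.55
eef_pos: [505.4, 250.7, 204.5]
tool_rot: [-3.142, 0.001, 1.17]
force: [-1.0, -0.8, -1.2]
width: 15.3
gripper_force: 58.7
```

Run:
```python
from h import *
s=ctrl.read_state();p=np.array([469.65,266.35,192]);y=np.radians(66.8);q=p+38*np.array([np.sin(y),-np.cos(y),0])
print(s['eef_pos'],s['force'],delta(q,67.15),q)
```

```text
[505.35045893 250.70674426 204.51519043] [-0.96894474 -0.77449319 -1.2441124 ] (array([ 0.03, -0.1 ,  1.25]), array([-0.   ,  0.001, -0.002])) [504.57714289 251.38020744 192.        ]
```

Emit:
send_rows:
  rows:
    - [[0,0,0.5,0,0,0],[0,0,1.0,0,0,0],[0,0,1.4,0,0,0],[0,0,1.6,0,0,0],[0,0,1.6,0,0,0]]

```text
clock: 11.05
eef_pos: [504.3, 251.6, 188.5]
tool_rot: [-3.141, 0.001, 1.172]
force: [0.0, 0.5, -1.1]
width: 15.1
gripper_force: 58.7
```

Emit:
send_rows:
  rows:
    - [[0,0,0.1,0,0,0],[0,0,0.2,0,0,0],[0,0,0.3,0,0,0]]

```text
clock: 11.35
eef_pos: [504.7, 251.7, 186.0]
tool_rot: [3.141, -0.0, 1.172]
force: [0.1, 0.3, -0.0]
width: 15.2
gripper_force: 58.7
```

Emit:
send_rows:
  rows:
    - [[0,0,0.1,0,0,0],[0,0,0.2,0,0,0]]

```text
clock: 11.55
eef_pos: [504.8, 251.6, 183.9]
tool_rot: [3.141, -0.0, 1.172]
force: [0.9, 0.1, -0.1]
width: 15.3
gripper_force: 58.7
```

Emit:
send_rows:
  rows:
    - [[0,0,0.1,0,0,0],[0,0,0.2,0,0,0]]

```text
clock: 11.75
eef_pos: [504.8, 251.6, 182.0]
tool_rot: [3.141, -0.0, 1.172]
force: [0.1, -0.7, -0.3]
width: 14.8
gripper_force: 58.7
```

Emit:
send_rows:
  rows:
    - [[0,0,0.1,0,0,0],[0,0,0.2,0,0,0]]

```text
clock: 11.95
eef_pos: [504.8, 251.6, 180.0]
tool_rot: [3.141, -0.0, 1.172]
force: [1.4, -0.1, 1.5]
width: 15.2
gripper_force: 58.8
```

Emit:
send_rows:
  rows:
    - [[0,0,0.1,0,0,0],[0,0,0.2,0,0,0]]

```text
clock: 12.15
eef_pos: [504.9, 251.6, 178.0]
tool_rot: [3.141, -0.0, 1.172]
force: [-0.3, 0.2, 2.0]
width: 15.1
gripper_force: 58.8
```

Emit:
send_rows:
  rows:
    - [[0,0,0.1,0,0,0],[0,0,0.2,0,0,0]]

```text
clock: 12.35
eef_pos: [504.8, 251.7, 176.0]
tool_rot: [3.141, -0.0, 1.172]
force: [1.0, -0.3, 2.8]
width: 15.3
gripper_force: 58.9
```

Emit:
send_rows:
  rows:
    - [[0,0,0.1,0,0,0],[0,0,0.2,0,0,0]]

```text
clock: 12.55
eef_pos: [504.8, 251.6, 174.0]
tool_rot: [3.141, -0.0, 1.172]
force: [1.4, -0.1, 3.4]
width: 15.4
gripper_force: 59.0
```

Emit:
send_rows:
  rows:
    - [[0,0,0.1,0,0,0],[0,0,0.2,0,0,0]]

```text
clock: 12.75
eef_pos: [504.8, 251.6, 171.8]
tool_rot: [3.141, -0.0, 1.172]
force: [1.5, 0.1, 3.9]
width: 15.7
gripper_force: 58.9
```

Emit:
send_rows:
  rows:
    - [[0,0,0.1,0,0,0],[0,0,0.2,0,0,0]]

```text
clock: 12.95
eef_pos: [504.7, 251.5, 169.8]
tool_rot: [3.141, 0.0, 1.172]
force: [-0.4, 0.5, 1.3]
width: 14.9
gripper_force: 59.0
```

Emit:
send_rows:
  rows:
    - [[0,0,0.1,0,0,0],[0,0,0.2,0,0,0]]

```text
clock: 13.15
eef_pos: [504.7, 251.5, 167.8]
tool_rot: [3.142, 0.0, 1.172]
force: [0.8, -0.2, 2.8]
width: 15.2
gripper_force: 59.0
```

Emit:
send_rows:
  rows:
    - [[0,0,0.1,0,0,0],[0,0,0.2,0,0,0]]

```text
clock: 13.35
eef_pos: [504.7, 251.6, 165.8]
tool_rot: [3.142, 0.0, 1.172]
force: [1.4, -0.5, 2.4]
width: 15.1
gripper_force: 59.0
```

Way 2 peaked at about 4.7 N on the taper, then held a steady 3 N or so. That's the firm, even drag, so I'll go on home.

Emit:
send_rows:
  rows:
    - [[0,0,0.1,0,0,0],[0,0,0.2,0,0,0],[0,0,0.3,0,0,0],[0,0,0.4,0,0,0],[0,0,0.5,0,0,0]]

```text
clock: 13.85
eef_pos: [504.6, 251.6, 160.8]
tool_rot: [-3.142, 0.0, 1.172]
force: [0.9, 0.3, 2.9]
width: 15.6
gripper_force: 59.0
```

Emit:
send_rows:
  rows:
    - [[0,0,0.1,0,0,0],[0,0,0.2,0,0,0],[0,0,0.3,0,0,0],[0,0,0.4,0,0,0],[0,0,0.5,0,0,0]]

```text
clock: 14.35
eef_pos: [504.7, 251.6, 155.8]
tool_rot: [3.142, -0.0, 1.172]
force: [1.6, -0.4, 3.0]
width: 15.5
gripper_force: 59.0
```

Emit:
send_rows:
  rows:
    - [[0,0,0.1,0,0,0],[0,0,0.2,0,0,0],[0,0,0.3,0,0,0],[0,0,0.4,0,0,0],[0,0,0.5,0,0,0]]

```text
clock: 14.85
eef_pos: [504.7, 251.6, 150.8]
tool_rot: [3.142, -0.0, 1.172]
force: [1.5, -1.0, 2.6]
width: 15.2
gripper_force: 59.0
```

Emit:
send_rows:
  rows:
    - [[0,0,0.1,0,0,0],[0,0,0.2,0,0,0]]

```text
clock: 15.05
eef_pos: [504.7, 251.6, 148.8]
tool_rot: [-3.142, 0.0, 1.172]
force: [0.5, -0.4, 1.9]
width: 15.2
gripper_force: 59.0
```

Emit:
send_rows:
  rows:
    - [[0,0,0.1,0,0,0],[0,0,0.2,0,0,0]]

```text
clock: 15.25
eef_pos: [504.7, 251.6, 146.8]
tool_rot: [-3.142, -0.0, 1.172]
force: [1.5, -1.4, 3.2]
width: 15.6
gripper_force: 59.0
```

Emit:
send_rows:
  rows:
    - [[0,0,0.1,0,0,0],[0,0,0.2,0,0,0]]

```text
clock: 15.45
eef_pos: [504.7, 251.6, 145.0]
tool_rot: [3.142, -0.0, 1.172]
force: [1.3, -0.1, 5.2]
width: 15.1
gripper_force: 59.3
```

Emit:
send_rows:
  rows:
    - [[0,0,0.1,0,0,0],[0,0,0.1,0,0,0]]

```text
clock: 15.65
eef_pos: [504.7, 251.6, 144.0]
tool_rot: [-3.142, -0.0, 1.172]
force: [0.1, -1.4, 6.3]
width: 14.8
gripper_force: 59.4
```

The force is rising at 1 N/mm, so the collar is seated. Easing off the spring before opening.

Emit:
send_rows:
  rows:
    - [[0,0,-0.1,0,0,0],[0,0,-0.2,0,0,0],[0,0,-0.3,0,0,0],[0,0,-0.4,0,0,0],[0,0,-0.5,0,0,0],[0,0,-0.5,0,0,0]]

```text
clock: 16.25
eef_pos: [504.6, 251.6, 148.8]
tool_rot: [3.142, 0.0, 1.172]
force: [1.4, -0.8, 2.0]
width: 15.5
gripper_force: 59.1
```

Run:
```python
from h import *
f=[]
for i in range(4):
    s=ctrl.read_state();f.append(s['force'][2]);ctrl.get_image('side')
print(s['eef_pos'],np.round(f,2))
```

```text
[504.65877285 251.59885064 148.76869697] [1.95 1.08 1.65 0.94]
```

Emit:
send_rows:
  rows:
    - [[0,0,-0.08,0,0,0],[0,0,-0.08,0,0,0]]

```text
clock: 16.65
eef_pos: [504.5, 251.6, 149.5]
tool_rot: [-3.141, 0.0, 1.172]
force: [1.5, -0.7, -1.4]
width: 15.6
gripper_force: 58.6
```

Emit:
send_rows:
  rows:
    - [[0,0,0,0,0,0],[0,0,0,0,0,0],[0,0,0,0,0,0],[0,0,0,0,0,0],[0,0,0,0,0,0],[0,0,0,0,0,0],[0,0,0,0,0,0],[0,0,0,0,0,0]]
  grip: 0

```text
clock: 17.45
eef_pos: [504.6, 251.6, 149.7]
tool_rot: [-3.142, 0.0, 1.172]
force: [-0.4, -0.1, -0.0]
width: 85.4
gripper_force: 0.0
```

Emit:
send_rows:
  rows:
    - [[0,0,-1,0,0,0],[0,0,-3,0,0,0],[0,0,-5,0,0,0],[0,0,-8,0,0,0],[0,0,-11,0,0,0],[0,0,-14,0,0,0],[0,0,-16,0,0,0],[0,0,-17,0,0,0],[0,0,-17,0,0,0]]

```text
clock: 18.35
eef_pos: [505.1, 251.7, 321.2]
tool_rot: [3.14, -0.002, 1.172]
force: [0.0, 0.0, -0.8]
width: 85.3
gripper_force: 0.0
```

Run:
```python
from h import *
s=ctrl.read_state();print(s['clock'],s['eef_pos'],s['force'],s['width'])
shot('side','s9');shot('wrist','w9')
b=cv2.resize(cv2.imread('pics/s9.png')[140:260,180:330],(450,360),interpolation=cv2.INTER_CUBIC)
a=cv2.resize(cv2.imread('pics/w9.png')[60:300,160:390],(345,360))
cv2.imwrite('pics/c9.png',np.hstack([a,b]))
```

```text
18.35 [505.13949488 251.72066341 321.18852468] [ 0.02703856  0.02824842 -0.77058634] 85.28951447032735
```

View pics/c9.png

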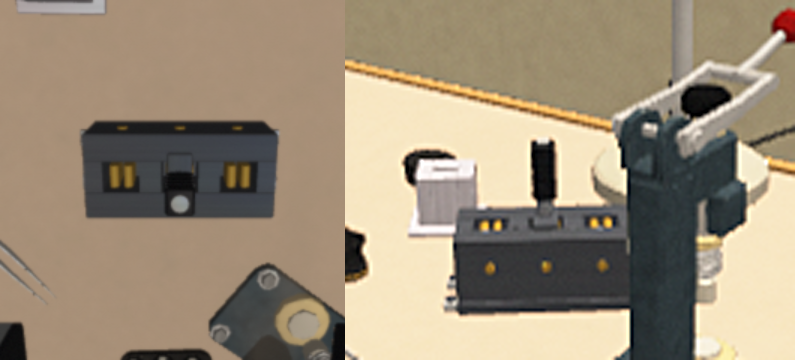

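The feeler stands upright in the middle way (wrist crop (180,180), side crop (544,190)). Its collar is flat on the block and the gripper is clear. Handing in.

```bash
python3 -c "
from cell import ctrl
print(ctrl.finish_job())"
```

```text
the job is handed in; nothing more can be done
None
```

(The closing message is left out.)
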